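# Clear the charging dock and load it with battery packs

### The job

First lift the lantern by its handle off the charging dock and stand it upright wholly on the round cork mat. Then pull the spent pack (red) out of its collar and stand it in the blue tray, and fit every fresh pack (yellow) into a collar, one in each, pressing lightly and turning it until its keys find the hidden slots and it drops fully home. When all that is done push the dock's red switch lever over to its far side; leave the eraser and the tape roll where they lie.

Things in the scene. Friction and masses are not known exactly. Their poses are not given: they have to be found in the camera images.
- dock: fixed grey charging dock: base plate 100 x 320 x 12 mm (dock y -152 to +168 mm), origin on the table at x = 0 of the plate. Along its y axis stand three round black collars and a red switch lever. Any pack fits any collar. A pack whose keys still ride on a collar's rim has its origin 27 mm above the table; fully home, flange resting on the rim, 15 mm above the table.
- collar0 (a point): centre of the first collar's rim, at dock x = 0, y = -110 mm, 37 mm above the table (axes: the dock's). Collar 60 mm outside, bore 33 mm wide and 25 mm deep, with two opposite slots in the bore wall, 10.5 mm wide, reaching 25 mm from the axis. Pilot play is 1.5 mm all round, key play 1.75 mm each side.
- collar1 (a point): the same of the middle collar, dock y = -30 mm. The line through a collar's two slots lies anywhere within 0.7 rad either way of the dock's x axis, differs from collar to collar and from start to start, and is in no reading: feel for it by turning a pack (or look).
- collar2 (a point): the same of the third collar, dock y = +50 mm; its slots too have an angle of their own.
- pack0: loose upright fresh battery pack, 0.16 kg (may be absent); origin: centre of its underside. Round pilot 30 mm wide (foot tapered to 26), z 0-10 mm; two opposite copper keys along its x axis, 7 mm wide, reaching 21.5 mm from the axis, z 10-22 mm; yellow flange 52 mm wide, z 22-28 mm; black grip bar 36 mm long (x, in line with the keys), 20 mm wide (y), z 28-63 mm. A half turn leaves it the same.
- pack1: another fresh battery pack, exactly like pack0 (may be absent).
- pack2: another fresh battery pack, exactly like pack0 (may be absent).
- spent_pack: the spent battery pack: like pack0 in shape, size and origin but with a red flange; at the start it sits fully home in collar0 or collar2 (origin 15 mm above the table) and comes out straight upwards.
- spent_tray: fixed blue open tray, 92 x 92 mm outside, 20 mm high, walls 4 mm, floor 4 mm thick; origin: centre of its underside.
- lantern: green camping lantern with a clear chimney, 0.4 kg, standing at the start on the rim of the dock's middle collar (base 37 mm above the table). Origin: centre of its underside, z up. Base 76 mm in diameter, cap top at z = 74 mm; a fixed arched handle over it, whose rubber grip is a level bar 12 mm thick along the lantern's y axis, 56 mm long, centred at z = 118 mm on the lantern's axis.
- mat: fixed round cork mat, 120 mm in diameter, 4 mm thick, lying on the table; origin: centre of its underside.
- dock_switch (a joint): the dock's switch lever (rad): 0 as found, leaning to the dock's -x side (off); 1.0 fully over to the dock's +x side (on). It stays where it is left.
- dock_switch_tip (a point): the tip of the dock's red switch lever, a red ball 26 mm in diameter on a rod, at dock y = +130 mm; origin: centre of the ball, about 82 mm above the table and 26 mm to the dock's -x side of the hinge at joint 0. The hinge, along dock y, lies at dock x = 0, 34 mm above the table, in a grey block 70 x 50 mm whose top is 37 mm above the table. It moves with about 1 N at the ball.
- eraser: bystander: loose white eraser 21 x 34 x 12 mm, to be left where it is; origin: centre of its underside.
- black_tape: bystander: loose roll of black tape 48 mm in diameter, 18 mm high, to be left where it is; origin: centre of its underside.

How it is judged:
By the outcome, as a careful person would: the job done as asked, in the order asked, and still so for the second after the job is handed in, with the robot touching nothing.
Of pack0, pack1, pack2 only 2 to 3 are there at a start; the rules pass over those that are not, and their reading is None.
At some moment in a run one of pack0, pack1, pack2 may be knocked a few centimetres aside while the robot is not near it.
It also fails if it takes over 210 s, if anything falls off the work surface, if the arm or the gripper's body presses on something with over 40 N, if the wrist force passes 120 N, or if a joint passes its speed limit or range.

### The arm

A 6-joint arm with a two-finger parallel gripper is mounted at the origin on the work surface; the furniture and walls round the work are solid. World frame = base frame: x ahead of the robot, y to its left, z up, the work surface at z = 0. Lengths are in m, angles in degrees, forces in N, time in s.
With the tool pointing down it reaches from about 0.35 to 0.875 m from the base axis. Payload 4.2 kg.
Tool frame: the origin (TCP) lies on the front face of the gripper's body, between the roots of the fingers; the fingertips stand finger_overhang ahead of it and the grasp point (between the pads) lies 51 mm ahead of it (finger_overhang is the distance from the TCP to the fingertips, in m); z points along the fingers, y is the line along which they close (so a half turn about z gives the same grasp; the last joint's range is limited). The gripper opens to 87 mm and grips with 3 to 60 N. Pads are 19 mm wide; open, the fingers measure 117 mm over their backs; the gripper's body (75 mm by 190 mm) begins 51 mm behind the grasp point.
Start: joints at [-54.569, 22.042, 0.453, 0, -68.411, -14.817], TCP at [0.22, -0.585, 0.292] pointing down, gripper open.
Joint ranges: [-179.83, 179.83], [-69.29, 118.12], [-61.27, 80.66], [-181.25, 117.63], [-171.15, -9.14], [-177.46, 177.46]. Speed limits (degrees/s): [159.86, 159.86, 180, 180, 180, 180].

### API

Orientations are given as a 3x3 rotation matrix whose columns are the frame's x, y, z axes.
In Python, from station import sense, capture, camera_model, finish_job, finger_overhang gives the robot as it stands. The module is installed in compiled form; this text tells all that it offers.
- The arm moves only by the tool jog_arm, never from a script. Its argument "rows" is a list that holds one entry, the list of rows, each a list of 4 numbers: the shift along the tool's x, y, z in m, then the turn about the tool's z in rad. A call has 1 to 20 rows; each row shifts and turns the commanded pose from where the row before left it, along the tool's axes as they then stand; what a row does not reach is not made up. A row lasts 1/8 s, in which the tool goes at most 62.5 mm and 10.7 degrees, less where a joint would pass 70% of its speed; a pose out of reach is approached as far as the arm can. A call is refused whole if a number of a shift passes 0.0625 or a number of a turn 0.188, either way. A call with a gripper value outside its range is refused whole. "claw" is the opening, from 0 (shut) to 1 (fully open), set as the call begins (left out, the last holds). The fingers move at their own pace and stop on an object; the grip force is fixed at half the most. Time passes only in rows, so rows that do not move let the fingers close. It gives the time, the measured TCP pose, the force, the opening and the grip force at its end, in the units of the state.
- sense(): the state, without advancing time (a new reading comes with each control period).
- capture(name): name is "scene" or "top" or "wrist"; returns the picture (420x560x3 uint8, red, green, blue); there is no depth.
- camera_model(name): a dict with "fovy" (degrees; the focal length in pixels is half the picture's height over the tangent of half this angle, whatever the lens; pixels are square), "cx", "cy" (the principal point, pixels), "k1" (the pictures are not rectified: a ray, as slopes to the right and down, at radius r is drawn at 1 + k1 r^2 times it, then the intrinsics apply), "eye" and "rotation" of the camera in the world. Camera axes: x right, y down, z forward; pixel columns grow to the right and rows downward; lengths in m; the calibration is good to about 2 mm. A picture is of the moment at which its call begins: read the wrist's pose just before it. camera_model takes no time and is no camera call; for the wrist camera it gives the pose at the moment of the call.
- finish_job(): hands the job in; it is judged then, once.
The state is a dict: "time_s": time; "joints": joint angles; "joint_velocities": joint speeds; "effort": joint torques, N m; "tcp_pos": TCP position; "ee_rot": TCP orientation; "wrist_force": force on the tool from outside, world axes, zero at the start; "moment": the same for the moment, N m; "gripper_width": opening from 0.0 (shut) to 1.0 (fully open); "gripper_force": force on a finger pad.
Only numpy, scipy, OpenCV 4.12 (cv2) and the standard library are available. Lean on these libraries where they do the work, as an engineer would, in place of code of your own. Each camera call takes 0.05 s, during which the arm holds its last target. There are 200 camera calls.

## Working session

There is one attempt and no reset: what is moved stays moved. The work goes in short steps, Python scripts to look and compute and a tool call to move; the robot and the scene stay as the last step left them, time stands still between calls to the robot, and variables do not carry over. Pictures are saved under pics/ and viewed, at most 14 in all, crops included, and the job is handed in when it is done.

Besides the shell and the picture viewer there is one more tool, called as a command line: name --argument value ..., lists and objects as JSON in quotes. jog_arm: Moves the arm, as the interface text tells. Its arguments: {"type":"object","properties":{"rows":{"type":"array"},"claw":{"type":"number"}},"required":["rows"]}

```bash
mkdir -p pics; ls; python3 - <<'E'
from station import *
import cv2
s=sense();print(s);print(finger_overhang)
for n in("scene","top","wrist"):
    print(n,camera_model(n)); cv2.imwrite(f"pics/{n}0.png",capture(n)[:,:,::-1])
E
```

```text
pics
{'time_s': 0.0, 'joints': array([-5.45686095e+01,  2.20902615e+01,  3.77599725e-01, -2.79867905e-02,
       -6.84112502e+01, -1.48164163e+01]), 'joint_velocities': array([-0.10681337, -0.0462899 ,  0.05668796,  0.09366174, -0.05286846,
        0.04486441]), 'effort': array([-2.00162194e-04, -3.90668106e+01,  1.87407178e+01,  4.22007948e+00,
        1.09123657e-02, -1.93493192e-04]), 'tcp_pos': array([ 0.21990478, -0.58453848,  0.29115241]), 'ee_rot': array([[-9.36030936e-01, -3.51916618e-01, -8.83652805e-04],
       [-3.51917709e-01,  9.36028751e-01,  2.02544212e-03],
       [ 1.14337689e-04,  2.20684956e-03, -9.99997558e-01]]), 'wrist_force': array([-0.65433687,  0.55961342,  0.09720206]), 'moment': array([ 0.01928314,  0.02872603, -0.01574429]), 'gripper_force': 0.0, 'gripper_width': 1.001353082976449}
0.0697
scene {'fovy': 43.14270319891854, 'cx': 289.4683774472346, 'cy': 214.3932746564255, 'k1': -0.20008947327764368, 'eye': array([-0.50371976,  0.48682619,  0.67744231]), 'rotation': array([[-0.41851499, -0.45743483,  0.7846009 ],
       [-0.90802993,  0.19355313, -0.37150887],
       [ 0.01807913, -0.86792313, -0.49636941]])}
top {'fovy': 57.918504477575006, 'cx': 280.5876035106417, 'cy': 209.58031494666727, 'k1': -0.03609305826322359, 'eye': array([0.36229016, 0.04903267, 1.11741477]), 'rotation': array([[ 0.00532175, -0.99732379,  0.07291728],
       [-0.99997812, -0.00559411, -0.00353138],
       [ 0.00392984, -0.07289689, -0.99733174]])}
wrist {'fovy': 61.528411447259934, 'cx': 282.5394760212424, 'cy': 213.95619128795306, 'k1': -0.09318469927102008, 'eye': array([ 0.14531286, -0.61292685,  0.38401235]), 'rotation': array([[-0.35191299,  0.89704003,  0.26735077],
       [ 0.93603091,  0.33669211,  0.1023941 ],
       [ 0.00183671,  0.2862824 , -0.95814352]])}
```

View pics/top0.png

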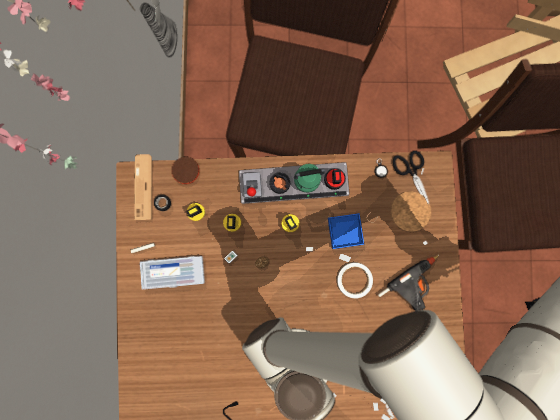

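View pics/scene0.png

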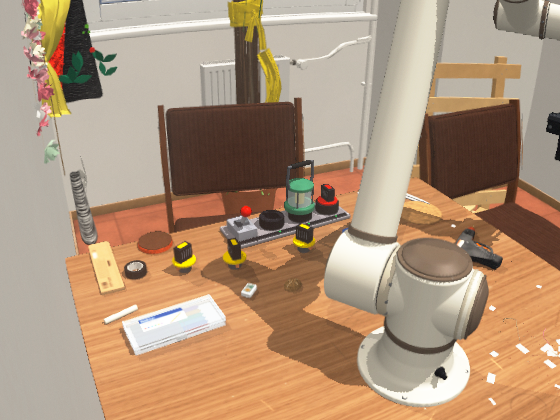

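```bash
cat > h.py <<'E'
import numpy as np, cv2
from station import *
def K(m):
    f=210/np.tan(np.radians(m['fovy']/2)); return np.array([[f,0,m['cx']],[0,f,m['cy']],[0,0,1.]])
def world(m,uv,z):
    "pixels (n,2) -> points on plane z"
    p=cv2.undistortPoints(np.array(uv,float).reshape(-1,1,2),K(m),np.array([m['k1'],0,0,0,0.]))[:,0]
    d=np.c_[p,np.ones(len(p))]@m['rotation'].T; e=m['eye']
    return e+d*((z-e[2])/d[:,2])[:,None]
def pix(m,P):
    P=np.atleast_2d(np.array(P,float)); R=m['rotation'].T
    return cv2.projectPoints(P,cv2.Rodrigues(R)[0],-R@m['eye'],K(m),np.array([m['k1'],0,0,0,0.]))[0][:,0]
def mask(im,lo,hi):
    return cv2.inRange(cv2.cvtColor(im,cv2.COLOR_RGB2HSV),lo,hi)
YEL=((22,130,90),(34,255,255)); BLUE=((105,120,60),(125,255,255)); GRN=((65,80,30),(90,255,255))
def blobs(mk,amin=30):
    mk=cv2.morphologyEx(mk,cv2.MORPH_CLOSE,np.ones((3,3)))
    c,_=cv2.findContours(mk,cv2.RETR_EXTERNAL,cv2.CHAIN_APPROX_NONE)
    return sorted([x for x in c if cv2.contourArea(x)>amin],key=lambda x:-cv2.contourArea(x))
def red(im): return mask(im,(0,150,90),(6,255,255))|mask(im,(174,150,90),(180,255,255))
def look(n):
    m=camera_model(n); return capture(n),m
def circ(m,c,z):
    "circle fit of contour cast on plane z"
    P=world(m,cv2.convexHull(c)[:,0],z)[:,:2]
    (x,y),r=cv2.minEnclosingCircle(P.astype(np.float32)); return round(x,4),round(y,4),round(r,4)
def togo(goal,yaw=None):
    "tool-frame shift to reach world TCP goal"
    s=sense(); R=s['ee_rot']; return (R.T@(np.array(goal)-s['tcp_pos'])).round(4)
E
python3 - <<'E'
from h import *
im=cv2.imread('pics/top0.png')[:,:,::-1].copy(); m=camera_model('top')
for c in blobs(mask(im,*YEL)):
    if 150<c[:,0,1].mean()<300: print('yel',c[:,0].mean(0),circ(m,c,.028))
for c in blobs(red(im)): 
    if 150<c[:,0,1].mean()<300:print('red',c[:,0].mean(0),cv2.contourArea(c),circ(m,c,.043),circ(m,c,.082))
for c in blobs(mask(im,*BLUE)):
    print('blue',c[:,0].mean(0),world(m,cv2.boxPoints(cv2.minAreaRect(c)),.02).round(3).tolist()) if cv2.contourArea(c)>300 else 0
for c in blobs(mask(im,*GRN)): 
    if 150<c[:,0,1].mean()<300:print('grn',c[:,0].mean(0),cv2.contourArea(c),circ(m,c,.111))
hsv=cv2.cvtColor(im,cv2.COLOR_RGB2HSV); print('mat px',hsv[211,410],hsv[205,400],hsv[190,430]); print(world(m,[[410,211]],.004))
cv2.imwrite('pics/topc.png',cv2.resize(im[150:290,120:440],None,fx=2.5,fy=2.5,interpolation=cv2.INTER_CUBIC)[:,:,::-1])
E
```

```text
yel [289.95833333 222.875     ] (0.4041, 0.0185, 0.0256)
yel [231.58333333 222.35416667] (0.4046, 0.1857, 0.0257)
yel [195.14285714 212.05357143] (0.435, 0.2902, 0.0258)
red [335.31372549 177.62745098] 224.5 (0.5331, -0.1109, 0.0262) (0.5269, -0.1051, 0.0252)
red [251.         191.08333333] 52.0 (0.493, 0.1298, 0.0126) (0.4882, 0.1268, 0.0122)
blue [345.51639344 230.83606557] [[0.421, -0.09, 0.02], [0.434, -0.183, 0.02], [0.344, -0.196, 0.02], [0.331, -0.103, 0.02]]
grn [307.65217391 181.46376812] 334.5 (0.5186, -0.0256, 0.0358)
grn [306.3255814  167.97674419] 83.5 (0.5427, -0.0235, 0.0288)
mat px [ 15 135 125] [ 15 137 117] [ 13 132 157]
[[ 0.44163146 -0.33767169  0.004     ]]
```

View pics/topc.png

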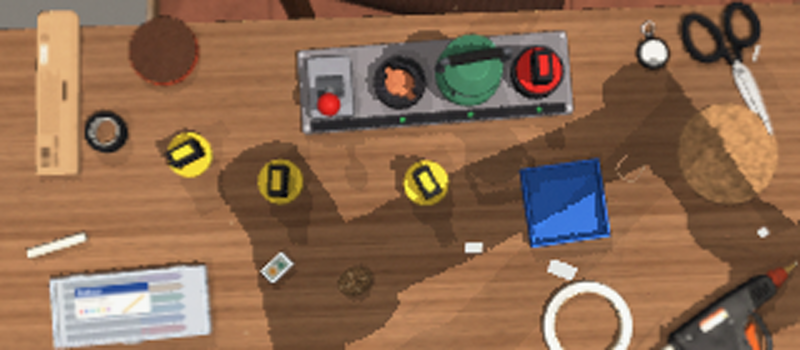

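```bash
cat >> h.py <<'E'
def plan(goal,close=None):
    "goal world TCP; close = world direction angle (deg) of closing line. Print tool-frame shift now, turn, and shift after turn"
    s=sense();R=s['ee_rot'];d=np.array(goal)-s['tcp_pos']; t=0
    if close is not None:
        a=np.degrees(np.arctan2(R[1,1],R[0,1])); t=(-(close-a)+90)%180-90   # + turn about tool z = clockwise
    c,q=np.cos(np.radians(t)),np.sin(np.radians(t)); R2=R@np.array([[c,-q,0],[q,c,0],[0,0,1]])
    print('shift now',(R.T@d).round(4),'turn rad',round(np.radians(t),3),'shift after turn',(R2.T@d).round(4),'j6',s['joints'][5].round(1))
E
python3 - <<'E'
from h import *
m=camera_model('top')
p=world(m,[[296,174.8],[324,170.8]],.155); print('bar',p.round(4)); d=p[1]-p[0]; a=np.degrees(np.arctan2(d[1],d[0]));print(a)
print('collar2',world(m,[[280,182.8]],.037).round(4))
c=p.mean(0); print(c)
plan([c[0],c[1],.29],a+90)
E
```

```text
bar [[ 0.5222  0.0066  0.155 ]
 [ 0.533  -0.0652  0.155 ]]
-81.42545232518555
collar2 [[0.5183 0.0473 0.037 ]]
[ 0.52761387 -0.02929464  0.155     ]
shift now [-0.4835  0.4116  0.002 ] turn rad -1.361 shift after turn [-0.5033 -0.3871  0.002 ] j6 -14.8
```

jog_arm --rows '[[[0, 0, 0, -0.17], [0, 0, 0, -0.17], [0, 0, 0, -0.17], [0, 0, 0, -0.17], [0, 0, 0, -0.17], [0, 0, 0, -0.17], [0, 0, 0, -0.17], [0, 0, 0, -0.17], [-0.042, -0.032, 0, 0], [-0.042, -0.032, 0, 0], [-0.042, -0.032, 0, 0], [-0.042, -0.032, 0, 0], [-0.042, -0.032, 0, 0], [-0.042, -0.032, 0, 0], [-0.042, -0.032, 0, 0], [-0.042, -0.032, 0, 0], [-0.042, -0.032, 0, 0], [-0.042, -0.032, 0, 0]]]'

```text
time_s: 2.4
tcp_pos: [0.4746, -0.1204, 0.2923]
ee_rot: [[0.149, -0.989, 0.0], [-0.989, -0.149, 0.0], [-0.0, -0.0, -1.0]]
wrist_force: [0.2, -0.7, 0.2]
gripper_width: 1.003
gripper_force: 0.0
```

```bash
python3 - <<'E'
from h import *
im,m=look('wrist'); cv2.imwrite('pics/w1.png',im[:,:,::-1]); s=sense(); print(s['time_s'],s['tcp_pos'],s['joints'])
print(pix(m,[[.5276,-.0293,.155],[.5186,-.0256,.037]]))
E
```

```text
2.45 [ 0.4774941  -0.11691538  0.29219533] [ 5.19238059e+00  8.92005138e+00 -1.77931214e+01 -4.09795734e-02
 -6.31335226e+01  3.61073849e+00]
[[195.40250319 329.4244632 ]
 [228.46111091 268.89630964]]
```

View pics/w1.png

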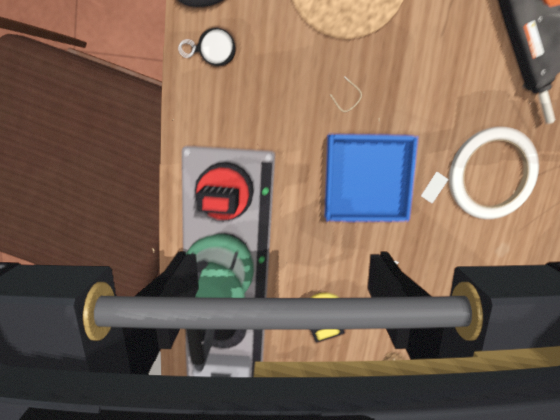

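```bash
python3 - <<'E'
from h import *
plan([.515,.045,.29],8.6)
E
```

```text
shift now [-0.1543 -0.0618  0.0024] turn rad 0.003 shift after turn [-0.1545 -0.0613  0.0024] j6 3.6
```

jog_arm --rows '[[[-0.0386, -0.0155, 0, 0], [-0.0386, -0.0155, 0, 0], [-0.0386, -0.0155, 0, 0], [-0.0386, -0.0155, 0, 0], [0, 0, 0, 0], [0, 0, 0, 0]]]'

```text
time_s: 3.2
tcp_pos: [0.5122, 0.0396, 0.2919]
ee_rot: [[0.149, -0.989, -0.001], [-0.989, -0.149, -0.0], [0.0, 0.001, -1.0]]
wrist_force: [-0.5, -0.1, 1.2]
gripper_width: 1.003
gripper_force: 0.0
```

```bash
python3 - <<'E'
from h import *
im,m=look('wrist'); cv2.imwrite('pics/w2.png',im[:,:,::-1]); s=sense(); print(s['time_s'],s['tcp_pos'],s['joints'])
for c in blobs(red(im),300): print('red',c[:,0].mean(0),cv2.contourArea(c),circ(m,c,.043))
for c in blobs(mask(im,*BLUE),2000): print('tray',world(m,cv2.boxPoints(cv2.minAreaRect(c)),.02).round(4).tolist())
for c in blobs(mask(im,*YEL),200): print('yel',c[:,0].mean(0),cv2.contourArea(c),circ(m,c,.028))
E
```

```text
3.25 [0.51219507 0.03914534 0.29203014] [ 2.24938506e+01  1.12063809e+01 -1.49487802e+01 -2.53451644e-03
 -6.38900479e+01 -1.39895847e+01]
red [282.91469194  34.43127962] 1009.5 (0.5325, -0.1094, 0.026)
red [294.17391304 290.30434783] 351.5 (0.4818, 0.1479, 0.0147)
red [283.51351351  17.47297297] 323.0 (0.5338, -0.1185, 0.0127)
tray [[0.4248, -0.0898, 0.02], [0.4363, -0.1599, 0.02], [0.3409, -0.1766, 0.02], [0.326, -0.1046, 0.02]]
yel [381.9123506  184.20318725] 268.5 (0.4045, 0.0181, 0.0258)
```

View pics/w2.png

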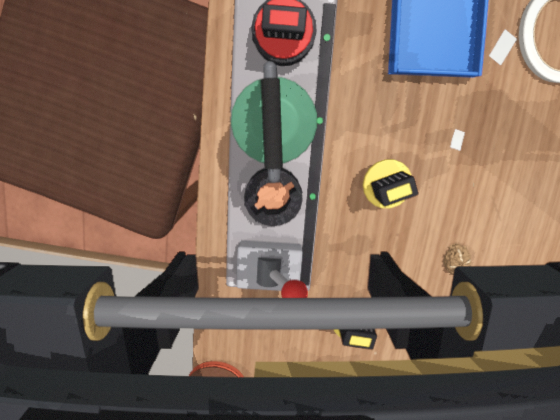

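```bash
python3 - <<'E'
from h import *
im=cv2.imread('pics/w2.png')[:,:,::-1].copy(); m=camera_model('wrist')
b=world(m,[[270.5,83],[276,172]],.155); d=b[0]-b[1]; print('bar',b.round(4),np.degrees(np.arctan2(d[1],d[0])),np.hypot(*d[:2]))
dk=(cv2.cvtColor(im,cv2.COLOR_RGB2GRAY)<70).astype(np.uint8)*255
dk[:163]=0; dk[225:]=0; dk[:,:240]=0; dk[:,303:]=0
c=blobs(dk)[0]; print('col2',circ(m,c,.037), cv2.boundingRect(c))
o=mask(im,(3,80,90),(17,255,255)); o[:163]=0;o[225:]=0;o[:,:240]=0;o[:,305:]=0
c=blobs(o)[0]; P=world(m,np.argwhere(o>0)[:,::-1],.012)[:,:2]; mu=P.mean(0); w,v=np.linalg.eigh(np.cov((P-mu).T)); print('floor',mu,np.sqrt(w),np.degrees(np.arctan2(v[1,1],v[0,1])))
g=world(m,[[327,37],[319,121],[312,197]],.012); print(g); d=g[2]-g[0]; print('dock y dir',np.degrees(np.arctan2(d[1],d[0])))
cv2.imwrite('pics/c2.png',cv2.resize(im[155:235,230:320],None,fx=6,fy=6,interpolation=cv2.INTER_CUBIC)[:,:,::-1])
plan([b[:,0].mean(),b[:,1].mean(),.206],np.degrees(np.arctan2(*(b[0]-b[1])[1::-1]))+90)
E
```

```text
bar [[ 0.5326 -0.054   0.155 ]
 [ 0.5212  0.0008  0.155 ]] -78.26360889476928 0.05595517741076606
col2 (0.5196, 0.0444, 0.033) (244, 163, 58, 62)
floor [0.51940174 0.05141867] [0.00728549 0.01075451] -145.40916065131856
[[ 0.48974692 -0.1147753   0.012     ]
 [ 0.48374286 -0.03337064  0.012     ]
 [ 0.47723754  0.04720756  0.012     ]]
dock y dir 94.41598898890689
shift now [ 0.0671 -0.0049  0.086 ] turn rad -0.056 shift after turn [ 0.0673 -0.0011  0.086 ] j6 -14.0
```

View pics/c2.png

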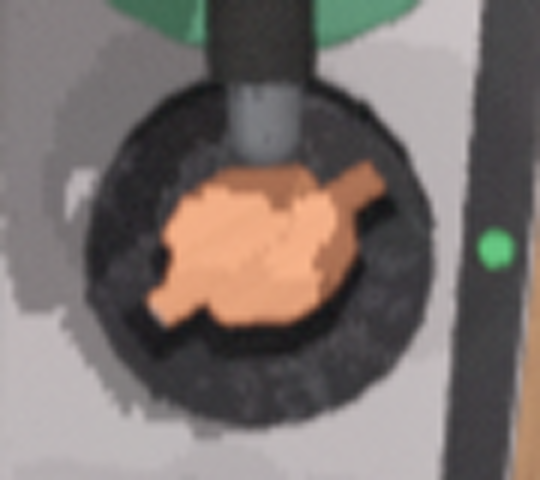

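jog_arm --rows '[[[0, 0, 0, -0.056], [0.0225, 0, 0, 0], [0.0225, 0, 0, 0], [0.0225, -0.001, 0, 0], [0, 0, 0.03, 0], [0, 0, 0.03, 0], [0, 0, 0.026, 0], [0, 0, 0, 0], [0, 0, 0, 0]]]'

```text
time_s: 4.38
tcp_pos: [0.5278, -0.0267, 0.2074]
ee_rot: [[0.203, -0.979, 0.002], [-0.979, -0.203, -0.0], [0.0, -0.002, -1.0]]
wrist_force: [-0.7, -0.3, 0.0]
gripper_width: 1.001
gripper_force: 0.0
```

jog_arm --rows '[[[0, 0, 0, 0], [0, 0, 0, 0], [0, 0, 0, 0], [0, 0, 0, 0], [0, 0, 0, 0], [0, 0, 0, 0], [0, 0, 0, 0], [0, 0, 0, 0]]]' --claw 0

```text
time_s: 5.38
tcp_pos: [0.5273, -0.0261, 0.2062]
ee_rot: [[0.204, -0.979, 0.0], [-0.979, -0.204, 0.0], [-0.0, -0.0, -1.0]]
wrist_force: [1.2, 0.5, -0.3]
gripper_width: 0.176
gripper_force: 0.5
```

```bash
python3 - <<'E'
from h import *
im,m=look('wrist'); cv2.imwrite('pics/w3.png',im[:,:,::-1]); s=sense(); print(s['time_s'],s['tcp_pos'],s['joints'],s['wrist_force'],s['gripper_width'])
im,mt=look('top'); cv2.imwrite('pics/t3.png',im[:,:,::-1])
o=mask(im,(9,90,60),(20,200,255)); 
d=mt
# mat: circle detection
g=cv2.GaussianBlur(cv2.cvtColor(im,cv2.COLOR_RGB2GRAY),(3,3),0)[180:245,380:450]
print(cv2.HoughCircles(g,cv2.HOUGH_GRADIENT,1,50,param1=80,param2=10,minRadius=17,maxRadius=24))
w=cv2.imread('pics/w1.png')
E
```

```text
5.425 [ 0.52760668 -0.02601154  0.20637472] [ 1.47879573e+01  1.73580156e+01 -2.01203656e+01  5.38110343e-03
 -5.24693447e+01 -3.03951420e+00] [ 1.05166649  1.23988807 -0.30533527] 0.1277502262702102
[[[30.5 30.5 20. ]]]
```

jog_arm --rows '[[[0, 0, 0, 0], [0, 0, 0, 0], [0, 0, -0.01, 0], [0, 0, -0.015, 0], [0, 0, -0.025, 0], [0, 0, -0.025, 0], [0, 0, -0.015, 0], [0, 0, 0, 0], [0, 0, 0, 0]]]'

```text
time_s: 6.6
tcp_pos: [0.5266, -0.0261, 0.2952]
ee_rot: [[0.203, -0.979, -0.002], [-0.979, -0.203, 0.0], [-0.001, 0.002, -1.0]]
wrist_force: [0.2, 0.7, -3.7]
gripper_width: 0.124
gripper_force: 30.0
```

```bash
python3 - <<'E'
from h import *
s=sense(); print(s['tcp_pos'],s['wrist_force'],s['gripper_width'],s['gripper_force'])
m=camera_model('top'); g=world(m,[[410.5,210.5]],.004)[0]; print(g); plan([g[0],g[1],.185])
E
```

```text
[ 0.52661093 -0.02611089  0.29523175] [ 0.18761307  0.67125362 -3.68329527] 0.12359207273533537 29.952725172042847
[ 0.44312237 -0.33919442  0.004     ]
shift now [0.2896 0.1451 0.1104] turn rad 0.0 shift after turn [0.2896 0.1451 0.1104] j6 -3.0
```

jog_arm --rows '[[[0.01, 0.005, 0, 0], [0.02, 0.01, 0, 0], [0.025, 0.0125, 0, 0], [0.025, 0.0125, 0, 0], [0.025, 0.0125, 0, 0], [0.025, 0.0125, 0, 0], [0.025, 0.0125, 0, 0], [0.025, 0.0125, 0, 0], [0.025, 0.0125, 0, 0], [0.025, 0.0125, 0, 0], [0.025, 0.0125, 0, 0], [0.02, 0.0105, 0, 0], [0.015, 0.0075, 0, 0], [0, 0, 0, 0], [0, 0, 0, 0], [0, 0, 0.03, 0], [0, 0, 0.03, 0], [0, 0, 0.03, 0], [0, 0, 0.015, 0], [0, 0, 0, 0]]]'

```text
time_s: 9.1
tcp_pos: [0.4438, -0.3392, 0.1906]
ee_rot: [[0.204, -0.979, -0.002], [-0.979, -0.204, 0.001], [-0.001, 0.002, -1.0]]
wrist_force: [-0.1, 0.2, -2.7]
gripper_width: 0.128
gripper_force: 30.0
```

```bash
python3 - <<'E'
from h import *
im,m=look('wrist'); cv2.imwrite('pics/w4.png',im[:,:,::-1]); s=sense(); print(s['tcp_pos'],s['wrist_force'],s['gripper_width'])
plan([.4431,-.3392,.173])
E
```

```text
[ 0.44439775 -0.33960666  0.19174904] [ 0.34496567 -1.30361279 -1.95102233] 0.12450515858730136
shift now [-0.0007  0.0012  0.0187] turn rad 0.0 shift after turn [-0.0007  0.0012  0.0187] j6 32.6
```

View pics/w4.png

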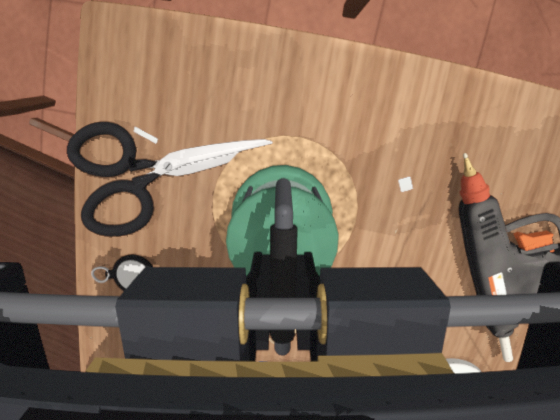

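jog_arm --rows '[[[0, 0, 0.008, 0], [0, 0, 0.005, 0], [0, 0, 0.003, 0], [0, 0, 0.002, 0], [0, 0, 0.001, 0], [0, 0, 0, 0], [0, 0, 0, 0], [0, 0, 0, 0]]]'

```text
time_s: 10.15
tcp_pos: [0.4444, -0.3398, 0.1731]
ee_rot: [[0.204, -0.979, 0.002], [-0.979, -0.204, -0.001], [0.001, -0.001, -1.0]]
wrist_force: [-0.6, 2.0, 5.8]
gripper_width: 0.124
gripper_force: 30.0
```

jog_arm --rows '[[[0, 0, 0, 0], [0, 0, 0, 0], [0, 0, 0, 0], [0, 0, 0, 0], [0, 0, 0, 0], [0, 0, 0, 0]]]' --claw 0.7

```text
time_s: 10.9
tcp_pos: [0.4439, -0.3397, 0.1722]
ee_rot: [[0.204, -0.979, -0.0], [-0.979, -0.204, -0.0], [-0.0, 0.0, -1.0]]
wrist_force: [0.1, -0.4, -0.1]
gripper_width: 0.673
gripper_force: 0.0
```

jog_arm --rows '[[[0, 0, -0.015, 0], [0, 0, -0.03, 0], [0, 0, -0.04, 0], [0, 0, -0.04, 0], [0, 0, 0, 0]]]'

```text
time_s: 11.52
tcp_pos: [0.4452, -0.3405, 0.3025]
ee_rot: [[0.204, -0.979, 0.009], [-0.979, -0.204, -0.005], [0.006, -0.008, -1.0]]
wrist_force: [0.6, -0.8, -0.3]
gripper_width: 0.701
gripper_force: 0.0
```

```bash
python3 - <<'E'
from h import *
im,m=look('top'); cv2.imwrite('pics/t5.png',im[:,:,::-1])
for c in blobs(mask(im,*GRN)): 
    if 150<c[:,0,1].mean()<300:print('grn',c[:,0].mean(0),cv2.contourArea(c),circ(m,c,.078))
for c in blobs(mask(im,*YEL)):
    if 150<c[:,0,1].mean()<300: print('yel',c[:,0].mean(0),circ(m,c,.028))
plan([.53,.03,.29],94)
E
```

```text
yel [289.97916667 222.89583333] (0.4037, 0.018, 0.0259)
yel [231.60416667 222.33333333] (0.4048, 0.1857, 0.0256)
yel [195.16071429 212.05357143] (0.435, 0.2902, 0.0258)
shift now [-0.3446 -0.1592  0.0097] turn rad -1.435 shift after turn [ 0.1112 -0.363   0.0097] j6 32.6
```

```bash
python3 - <<'E'
from h import *
plan([.515,.03,.27])
E
```

```text
shift now [-0.3478 -0.1444  0.0296] turn rad 0.0 shift after turn [-0.3478 -0.1444  0.0296] j6 32.6
```

jog_arm --rows '[[[-0.0348, -0.0144, 0.003, 0], [-0.0348, -0.0144, 0.003, 0], [-0.0348, -0.0144, 0.003, 0], [-0.0348, -0.0144, 0.003, 0], [-0.0348, -0.0144, 0.003, 0], [-0.0348, -0.0144, 0.003, 0], [-0.0348, -0.0144, 0.003, 0], [-0.0348, -0.0144, 0.003, 0], [-0.0348, -0.0144, 0.003, 0], [-0.0348, -0.0144, 0.003, 0], [0, 0, 0, 0], [0, 0, 0, 0], [0, 0, 0, 0]]]'

```text
time_s: 13.2
tcp_pos: [0.5137, 0.0295, 0.2672]
ee_rot: [[0.202, -0.979, -0.0], [-0.979, -0.202, -0.0], [0.0, 0.0, -1.0]]
wrist_force: [0.7, -0.4, 0.3]
gripper_width: 0.7
gripper_force: 0.0
```

```bash
python3 - <<'E'
from h import *
im,m=look('wrist'); cv2.imwrite('pics/w5.png',im[:,:,::-1]); s=sense(); print(s['time_s'],s['tcp_pos'],s['joints'])
for c in blobs(red(im),300): print('red',c[:,0].mean(0),cv2.contourArea(c),circ(m,c,.043))
ps=pix(m,[[.533,-.11,.037],[.527,-.03,.037],[.5205,.05,.037]]).round().astype(int); print(ps)
cr=[cv2.resize(im[max(p[1]-38,0):max(p[1]-38,0)+76,p[0]-38:p[0]+38],(380,380),interpolation=cv2.INTER_CUBIC) for p in ps[:2]]
cv2.imwrite('pics/w5c.png',np.hstack(cr)[:,:,::-1])
E
```

```text
13.25 [0.51377654 0.02949391 0.26725352] [ 2.13762890e+01  1.25069878e+01 -1.70517787e+01  6.20913440e-04
 -6.04545929e+01 -9.70663953e+00]
red [291.64888889  41.50666667] 1152.5 (0.5326, -0.1096, 0.0259)
red [293.84337349  24.20481928] 373.5 (0.5333, -0.1179, 0.013)
[[292  35]
 [280 130]
 [270 215]]
```

View pics/w5c.png

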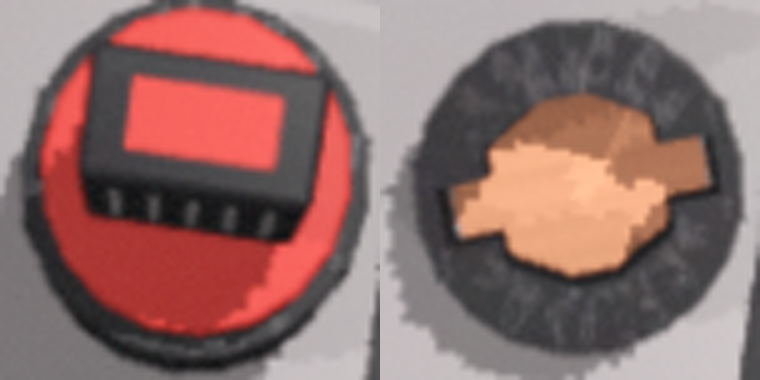

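```bash
cat >> h.py <<'E'
def ang(a,b): d=np.array(b)-np.array(a); return np.degrees(np.arctan2(d[1],d[0]))
def ring(im,m,c,r=.0205,z=.037):
    t=np.radians(np.arange(0,360,2)); P=np.c_[c[0]+r*np.cos(t),c[1]+r*np.sin(t),0*t+z]; uv=pix(m,P).astype(np.float32)
    v=cv2.remap(cv2.cvtColor(im,cv2.COLOR_RGB2HSV),uv[:,0],uv[:,1],cv2.INTER_NEAREST)[:,0]
    return np.degrees(t)[(v[:,1]>90)&(v[:,2]>80)].astype(int)
def rimc(im,m,c):
    "refine rim centre: dark pixels near c, circle fit"
    u=pix(m,[[*c,.037]])[0].round().astype(int); mk=np.zeros(im.shape[:2],np.uint8)
    cv2.circle(mk,tuple(int(x) for x in u),36,255,-1)
    h=cv2.cvtColor(im,cv2.COLOR_RGB2HSV); d=((h[...,2]<95)&(h[...,1]<70)|(h[...,1]>100)&(h[...,0]<18)).astype(np.uint8)*255&mk
    c=blobs(d)[0]; (x,y),r=cv2.minEnclosingCircle(world(m,c[:,0],.037)[:,:2].astype(np.float32)); return x,y,r
E
python3 - <<'E'
from h import *
im=cv2.imread('pics/w5.png')[:,:,::-1].copy(); m=camera_model('wrist')
w=world(m,[[256.2,134.8],[308,124.6]],.037); print('c1 slot',w.round(4),ang(w[1],w[0]),np.hypot(*(w[1]-w[0])[:2]),w.mean(0))
for c in [(.527,-.03),(.5205,.05)]:
    print(rimc(im,m,c),[ring(im,m,c,r).tolist() for r in(.0195,.022)])
w=world(m,[[275,9],[319.6,15.6]],.078); print('spent bar',w,ang(w[1],w[0]))
w=world(m,[[280,15],[311.6,19.4],[279,29.6],[310,34.4]],.078); print('label',ang(w[1],w[0]),ang(w[3],w[2]),w.mean(0))
p=pix(m,[[.5205,.05,.037]])[0].astype(int)
cv2.imwrite('pics/c2b.png',cv2.resize(im[p[1]-38:p[1]+38,p[0]-38:p[0]+38],(380,380),interpolation=cv2.INTER_CUBIC)[:,:,::-1]); print(p-38)
E
```

```text
c1 slot [[ 0.5473 -0.0216  0.037 ]
 [ 0.5037 -0.0398  0.037 ]] 22.630883789980643 0.04732533966719186 [ 0.52550428 -0.03070628  0.037     ]
(0.5267019867897034, -0.030359914526343346, 0.02970471791923046) [[8, 10, 12, 14, 16, 18, 20, 22, 24, 26, 28, 29, 32, 34, 36, 192, 194, 196, 198, 200, 202, 204, 206, 208, 210, 212, 214, 216, 218, 220], [194, 196, 198, 200, 202, 204, 206, 208, 210, 212, 214, 216]]
(0.5208647847175598, 0.046741925179958344, 0.031473565846681595) [[218, 220, 222, 224, 226, 228, 230, 232, 234, 236, 238, 248, 252, 254], [222, 224, 226, 228, 230, 232, 234, 236]]
spent bar [[ 0.54868469 -0.11779111  0.078     ]
 [ 0.51571814 -0.12006542  0.078     ]] 3.94648860087591
label 4.377389823380729 3.49136669311618 [ 0.5319659 -0.1101497  0.078    ]
[232 177]
```

View pics/c2b.png

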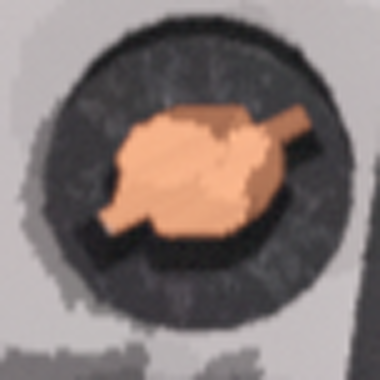

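```bash
python3 - <<'E'
from h import *
m=camera_model('wrist')
w=world(m,[[249.4,226.4],[295.2,202.6]],.037); print('c2 slot',w.round(4),ang(w[1],w[0]),np.hypot(*(w[1]-w[0])[:2]),w.mean(0))
plan([.5323,-.110,.165],94)
E
```

```text
c2 slot [[0.5379 0.0652 0.037 ]
 [0.4996 0.033  0.037 ]] 40.030364047371386 0.05003226150753375 [0.51877582 0.04911606 0.037     ]
shift now [0.1404 0.0101 0.1023] turn rad -1.437 shift after turn [0.0088 0.1404 0.1023] j6 -9.7
```

jog_arm --rows '[[[0, 0, 0, -0.18], [0, 0, 0, -0.18], [0, 0, 0, -0.18], [0, 0, 0, -0.18], [0, 0, 0, -0.18], [0, 0, 0, -0.18], [0, 0, 0, -0.18], [0, 0, 0, -0.18], [0.002, 0.035, 0.02, 0], [0.002, 0.035, 0.02, 0], [0.002, 0.035, 0.02, 0], [0.0025, 0.0355, 0.02, 0], [0, 0, 0, 0], [0, 0, 0.02, 0], [0, 0, 0, 0]]]' --claw 0.55

```text
time_s: 15.12
tcp_pos: [0.5321, -0.1091, 0.1667]
ee_rot: [[0.997, 0.074, -0.002], [0.074, -0.997, -0.0], [-0.002, -0.0, -1.0]]
wrist_force: [-0.2, -0.4, 0.5]
gripper_width: 0.551
gripper_force: 0.0
```

```bash
python3 - <<'E'
from h import *
plan([.5323,-.110,.116],94)
E
```

```text
shift now [0.0003 0.0009 0.0507] turn rad 0.004 shift after turn [0.0003 0.0009 0.0507] j6 88.7
```

jog_arm --rows '[[[0, 0.001, 0.02, 0], [0, 0, 0.02, 0], [0, 0, 0.01, 0], [0, 0, 0, 0], [0, 0, 0, 0]]]'

```text
time_s: 15.75
tcp_pos: [0.5336, -0.1099, 0.1182]
ee_rot: [[0.997, 0.075, 0.002], [0.075, -0.997, -0.0], [0.002, 0.0, -1.0]]
wrist_force: [0.1, -0.2, -0.1]
gripper_width: 0.548
gripper_force: 0.0
```

jog_arm --rows '[[[0, 0, 0, 0], [0, 0, 0, 0], [0, 0, 0, 0], [0, 0, 0, 0], [0, 0, 0, 0], [0, 0, 0, 0], [0, 0, 0, 0]]]' --claw 0

```text
time_s: 16.62
tcp_pos: [0.533, -0.1101, 0.1174]
ee_rot: [[0.997, 0.074, 0.0], [0.074, -0.997, -0.0], [0.0, 0.0, -1.0]]
wrist_force: [-0.3, -0.0, 1.6]
gripper_width: 0.228
gripper_force: 30.0
```

```bash
python3 - <<'E'
from h import *
s=sense(); print(s['tcp_pos'],s['gripper_width'],s['gripper_force'],s['wrist_force'])
m=camera_model('top'); 
t=np.array([[.4248,-.0898],[.4363,-.1599],[.3409,-.1766],[.326,-.1046]]); T=np.array([[.421,-.09],[.434,-.183],[.344,-.196],[.331,-.103]]); print(T.mean(0))
im=cv2.imread('pics/w1.png')[:,:,::-1].copy()
E
```

```text
[ 0.53302725 -0.11008313  0.11737768] 0.2275546417162777 29.997243457473814 [-0.29766575 -0.03122793  1.62419322]
[ 0.3825 -0.143 ]
```

jog_arm --rows '[[[0, 0, -0.008, 0], [0, 0, -0.012, 0], [0, 0, -0.02, 0], [0, 0, -0.025, 0], [0, 0, 0, 0], [-0.0254, 0.0036, 0, 0], [-0.0254, 0.0036, 0, 0], [-0.0254, 0.0036, 0, 0], [-0.0254, 0.0036, 0, 0], [-0.0254, 0.0037, 0, 0], [-0.0255, 0.0037, 0, 0], [0, 0, 0, 0], [0, 0, 0.03, 0], [0, 0, 0.025, 0], [0, 0, 0.01, 0], [0, 0, 0.005, 0], [0, 0, 0, 0], [0, 0, 0, 0]]]'

```text
time_s: 18.88
tcp_pos: [0.3831, -0.1431, 0.1129]
ee_rot: [[0.997, 0.074, 0.002], [0.074, -0.997, -0.0], [0.002, 0.0, -1.0]]
wrist_force: [-0.2, 0.8, -1.5]
gripper_width: 0.226
gripper_force: 30.0
```

jog_arm --rows '[[[0, 0, 0.003, 0], [0, 0, 0.002, 0], [0, 0, 0.001, 0], [0, 0, 0, 0], [0, 0, 0, 0]]]'

```text
time_s: 19.5
tcp_pos: [0.3825, -0.1431, 0.1063]
ee_rot: [[0.997, 0.074, 0.0], [0.074, -0.997, -0.0], [0.0, 0.0, -1.0]]
wrist_force: [-0.8, 0.2, -0.0]
gripper_width: 0.228
gripper_force: 30.0
```

jog_arm --rows '[[[0, 0, 0, 0], [0, 0, 0, 0], [0, 0, 0, 0], [0, 0, 0, 0], [0, 0, 0, 0]]]' --claw 0.55

```text
time_s: 20.12
tcp_pos: [0.3825, -0.1432, 0.1062]
ee_rot: [[0.997, 0.074, -0.0], [0.074, -0.997, 0.0], [-0.0, -0.0, -1.0]]
wrist_force: [-0.3, 0.4, 0.3]
gripper_width: 0.545
gripper_force: 0.0
```

jog_arm --rows '[[[0, 0, -0.02, 0], [0, 0, -0.04, 0], [0, 0, -0.05, 0], [0, 0, -0.04, 0], [0, 0, -0.03, 0], [0, 0, 0, 0]]]'

```text
time_s: 20.88
tcp_pos: [0.3835, -0.1432, 0.2885]
ee_rot: [[0.997, 0.074, 0.006], [0.074, -0.997, -0.0], [0.006, 0.001, -1.0]]
wrist_force: [0.1, 0.9, -1.1]
gripper_width: 0.551
gripper_force: 0.0
```

```bash
python3 - <<'E'
from h import *
im,m=look('top'); cv2.imwrite('pics/t6.png',im[:,:,::-1])
for c in blobs(red(im)): 
    if 150<c[:,0,1].mean()<300:print('red',c[:,0].mean(0),cv2.contourArea(c),circ(m,c,.032))
for c in blobs(mask(im,*YEL)):
    if 150<c[:,0,1].mean()<300: print('yel',c[:,0].mean(0),circ(m,c,.028))
im,m=look('wrist'); cv2.imwrite('pics/w6.png',im[:,:,::-1])
print(sense()['tcp_pos'],sense()['joints'])
E
```

```text
red [250.7826087 191.2173913] 49.5 (0.4942, 0.1309, 0.0127)
yel [231.58333333 222.33333333] (0.4041, 0.1854, 0.0261)
yel [196.08641975 211.44444444] (0.4352, 0.2903, 0.0257)
[ 0.38197344 -0.14301544  0.28574553] [ 2.51764385e+00  5.79611076e-01 -2.81681725e+01 -3.96256140e-02
 -6.12885329e+01  9.17325481e+01]
```

jog_arm --rows '[[[0, -0.04, 0, 0], [0, -0.045, 0, 0], [0, -0.045, 0, 0], [0, -0.043, 0, 0], [0, 0, 0, 0], [0, 0, 0, 0], [0, 0, 0, 0]]]'

```text
time_s: 21.85
tcp_pos: [0.3695, 0.0285, 0.2857]
ee_rot: [[0.997, 0.072, -0.001], [0.072, -0.997, -0.001], [-0.001, 0.001, -1.0]]
wrist_force: [-0.1, -0.3, 0.9]
gripper_width: 0.551
gripper_force: 0.0
```

```bash
cat >> h.py <<'E'
def pack(im,m,c0,zb=0.,tag=None):
    "refine a pack near world xy c0: flange centre and bar angle (dark bar top, plane zb+.063)"
    u=pix(m,[[*c0,zb+.04]])[0].round().astype(int); r=45
    x0,y0=max(u[0]-r,0),max(u[1]-r,0); sub=im[y0:u[1]+r,x0:u[0]+r]
    y=blobs(mask(sub,*YEL)); y=y[0] if len(y)==1 else np.vstack(y)
    print('flange',circ(m,y+np.array([x0,y0]),zb+.028))
    if tag: cv2.imwrite(tag,cv2.resize(sub,None,fx=4,fy=4,interpolation=cv2.INTER_CUBIC)[:,:,::-1]); print('crop origin',x0,y0)
    # inner label (yellow blob on the bar top), smaller blob wholly inside dark bar
    lab=blobs(mask(sub,*YEL),25)[1:]
    for l in lab:
        b=world(m,cv2.boxPoints(cv2.minAreaRect(l+np.array([x0,y0]))),zb+.063); e=[b[1]-b[0],b[2]-b[1]]; e=sorted(e,key=lambda v:-np.hypot(*v[:2]))
        print('label',b.mean(0).round(4),[np.hypot(*v[:2]).round(4) for v in e],'angle',np.degrees(np.arctan2(e[0][1],e[0][0]))%180)
E
python3 - <<'E'
from h import *
s=sense();print(s['tcp_pos'],s['joints'][5])
im,m=look('wrist'); cv2.imwrite('pics/w7.png',im[:,:,::-1])
pack(im,m,(.404,.018),tag='pics/p7.png')
E
```

```text
[0.36948243 0.02850167 0.28566973] 64.2012972661886
flange (0.404, 0.0189, 0.0255)
crop origin 250 111
```

View pics/w7.png

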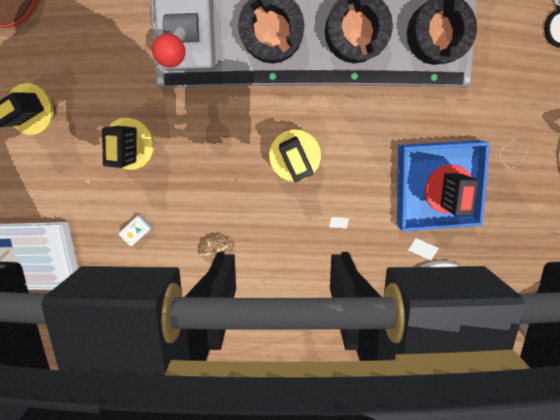

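```bash
cat >> h.py <<'E'
def pack(im,m,c0,zb=0.):
    u=pix(m,[[*c0,zb+.045]])[0].round().astype(int); r=42
    x0,y0=max(u[0]-r,0),max(u[1]-r,0); sub=im[y0:u[1]+r,x0:u[0]+r]; mk=mask(sub,*YEL); o=np.array([x0,y0])
    print('flange',circ(m,np.vstack(blobs(mk))+o,zb+.028))
    n,L,st,_=cv2.connectedComponentsWithStats(mk)
    for i in range(1,n):
        if st[i,4]<25: continue
        p=np.argwhere(L==i)[:,::-1]+o; P=world(m,p,zb+.063)[:,:2].astype(np.float32)
        (cx,cy),wh,a=cv2.minAreaRect(P); b=cv2.boxPoints(((cx,cy),wh,a)); e=max(b[1]-b[0],b[2]-b[1],key=np.linalg.norm)
        if max(wh)<.03: print(' label',round(cx,4),round(cy,4),np.round(wh,4),'bar angle',round(np.degrees(np.arctan2(e[1],e[0]))%180,1))
E
python3 - <<'E'
from h import *
im=cv2.imread('pics/w7.png')[:,:,::-1].copy();m=camera_model('wrist')
for c in [(.404,.018),(.4045,.1857),(.435,.290)]: pack(im,m,c)
c=(.533,-.110); print([ring(im,m,c,r).tolist() for r in(.0195,.022)])
c=(.527,-.030); print([ring(im,m,c,r).tolist() for r in(.0195,.022)])
E
```

```text
flange (0.4041, 0.0189, 0.0256)
flange (0.4033, 0.1864, 0.0279)
 label 0.4042 0.1864 [0.0113 0.0231] bar angle 177.3
flange (0.4308, 0.2937, 0.0316)
 label 0.4356 0.2899 [0.011  0.0182] bar angle 118.0
[[170, 172, 174, 176, 178], []]
[[174, 190, 192, 194, 196, 198, 200, 202], [190, 192, 194, 196, 198, 200, 202]]
```

```bash
python3 - <<'E'
from h import *
im=cv2.imread('pics/w7.png')[:,:,::-1].copy();m=camera_model('wrist')
w=world(m,[[290.5,147],[303.5,174]],.063); print(w.mean(0),ang(w[1],w[0]))
h=cv2.cvtColor(im,cv2.COLOR_RGB2HSV)[128:192,268:326]; b=(h[...,1]>110)&(h[...,2]>150)&(h[...,0]>20)&(h[...,0]<36)
n,L,st,_=cv2.connectedComponentsWithStats(b.astype(np.uint8),connectivity=4)
for i in range(1,n):
    if 25<st[i,4]<600:
        P=world(m,np.argwhere(L==i)[:,::-1]+[268,128],.063)[:,:2].astype(np.float32); r=cv2.minAreaRect(P); print(st[i],r)
cv2.imwrite('pics/p7.png',cv2.resize(im[125:195,265:330],None,fx=6,fy=6,interpolation=cv2.INTER_CUBIC)[:,:,::-1])
plan([.404,.0187,.165])
E
```

```text
[0.40343728 0.01735366 0.063     ] 30.292662971062626
[ 18  20  20  27 303] ((0.4032418131828308, 0.018298670649528503), (0.02295210212469101, 0.010792303830385208), 29.100175857543945)
shift now [0.0337 0.0122 0.1208] turn rad 0.0 shift after turn [0.0337 0.0122 0.1208] j6 64.2
```

View pics/p7.png

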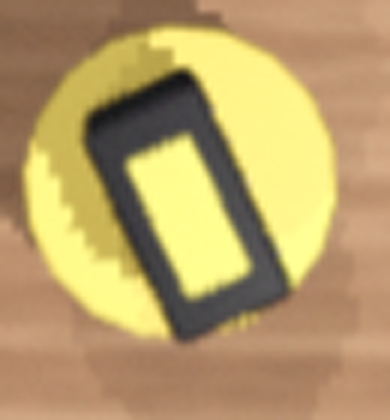

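```bash
python3 - <<'E'
from h import *
plan([.4037,.0183,.102],119.5)
E
```

```text
shift now [0.0335 0.0125 0.1838] turn rad -0.443 shift after turn [0.0249 0.0256 0.1838] j6 64.2
```

jog_arm --rows '[[[0, 0, 0.02, -0.148], [0, 0, 0.03, -0.148], [0, 0, 0.03, -0.147], [0.0125, 0.013, 0.02, 0], [0.0125, 0.0125, 0, 0], [0, 0, 0, 0], [0, 0, 0, 0]]]'

```text
time_s: 22.78
tcp_pos: [0.4042, 0.0194, 0.1869]
ee_rot: [[0.87, 0.493, 0.001], [0.493, -0.87, 0.001], [0.001, -0.0, -1.0]]
wrist_force: [-1.2, -0.1, -0.2]
gripper_width: 0.553
gripper_force: 0.0
```

```bash
python3 - <<'E'
from h import *
plan([.4037,.0183,.102],119.5)
E
```

```text
shift now [-0.0011  0.0007  0.0849] turn rad 0.001 shift after turn [-0.0011  0.0007  0.0849] j6 93.6
```

jog_arm --rows '[[[-0.001, 0.001, 0.03, 0], [0, 0, 0.03, 0], [0, 0, 0.02, 0], [0, 0, 0.005, 0], [0, 0, 0, 0], [0, 0, 0, 0]]]'

```text
time_s: 23.52
tcp_pos: [0.4042, 0.0185, 0.1022]
ee_rot: [[0.869, 0.495, 0.002], [0.495, -0.869, 0.001], [0.002, 0.0, -1.0]]
wrist_force: [-0.3, 0.4, -0.5]
gripper_width: 0.552
gripper_force: 0.0
```

jog_arm --rows '[[[0, 0, 0, 0], [0, 0, 0, 0], [0, 0, 0, 0], [0, 0, 0, 0], [0, 0, 0, 0], [0, 0, 0, 0], [0, 0, 0, 0]]]' --claw 0

```text
time_s: 24.4
tcp_pos: [0.4037, 0.0182, 0.1013]
ee_rot: [[0.869, 0.495, 0.0], [0.495, -0.869, -0.0], [-0.0, 0.0, -1.0]]
wrist_force: [-0.7, 0.2, 1.9]
gripper_width: 0.229
gripper_force: 30.0
```

jog_arm --rows '[[[0, 0, -0.01, 0], [0, 0, -0.02, 0], [0, 0, -0.025, 0], [0, 0, -0.02, 0.1], [0, 0, 0, 0], [0, 0, 0, 0]]]'

```text
time_s: 25.15
tcp_pos: [0.403, 0.018, 0.1757]
ee_rot: [[0.914, 0.406, -0.001], [0.406, -0.914, -0.0], [-0.001, -0.0, -1.0]]
wrist_force: [0.2, -0.8, -2.8]
gripper_width: 0.23
gripper_force: 30.0
```

```bash
python3 - <<'E'
from h import *
plan([.5267,-.0303,.14],113.5)
im,m=look('wrist'); cv2.imwrite('pics/w8.png',im[:,:,::-1])
E
```

```text
shift now [0.0935 0.0944 0.0356] turn rad 0.008 shift after turn [0.0942 0.0936 0.0356] j6 88.1
```

jog_arm --rows '[[[0.0235, 0.0235, 0, 0.008], [0.0235, 0.0235, 0, 0], [0.0235, 0.0235, 0, 0], [0.0235, 0.0235, 0, 0], [0, 0, 0.015, 0], [0, 0, 0.015, 0], [0, 0, 0, 0], [0, 0, 0, 0]]]'

```text
time_s: 26.2
tcp_pos: [0.527, -0.0301, 0.1463]
ee_rot: [[0.917, 0.399, -0.0], [0.399, -0.917, -0.0], [-0.0, 0.0, -1.0]]
wrist_force: [1.1, 0.3, -0.9]
gripper_width: 0.227
gripper_force: 30.0
```

```bash
python3 - <<'E'
from h import *
plan([.5267,-.0303,.13],113.5)
E
```

```text
shift now [-0.0004  0.0001  0.0163] turn rad 0.0 shift after turn [-0.0004  0.0001  0.0163] j6 99.1
```

jog_arm --rows '[[[0, 0, 0.008, 0], [0, 0, 0.006, 0], [0, 0, 0.004, 0], [0, 0, 0.002, 0], [0, 0, 0.002, 0], [0, 0, 0, 0], [0, 0, 0, 0]]]'

```text
time_s: 27.08
tcp_pos: [0.5275, -0.0304, 0.1243]
ee_rot: [[0.917, 0.398, 0.0], [0.398, -0.917, 0.0], [0.0, 0.0, -1.0]]
wrist_force: [0.1, 0.5, -0.5]
gripper_width: 0.226
gripper_force: 30.0
```

jog_arm --rows '[[[0, 0, 0.004, 0], [0, 0, 0.003, 0], [0, 0, 0.001, 0], [0, 0, 0.001, 0], [0, 0, 0, 0], [0, 0, 0, 0]]]'

```text
time_s: 27.82
tcp_pos: [0.5272, -0.0304, 0.1163]
ee_rot: [[0.917, 0.398, -0.0], [0.398, -0.917, -0.0], [-0.0, 0.0, -1.0]]
wrist_force: [-3.7, 0.7, 6.0]
gripper_width: 0.228
gripper_force: 30.0
```

jog_arm --rows '[[[0, 0, 0, 0], [0, 0, 0, 0], [0, 0, 0, 0], [0, 0, 0, 0], [0, 0, 0, 0]]]' --claw 0.55

```text
time_s: 28.45
tcp_pos: [0.5274, -0.0304, 0.1152]
ee_rot: [[0.917, 0.398, -0.0], [0.398, -0.917, -0.0], [-0.0, -0.0, -1.0]]
wrist_force: [-0.6, -0.1, 0.1]
gripper_width: 0.549
gripper_force: 0.0
```

jog_arm --rows '[[[0, 0, -0.02, 0], [0, 0, -0.04, 0], [0, 0, -0.05, 0], [0, 0, -0.04, 0], [0, 0, -0.02, 0], [0, 0, 0, 0]]]'

```text
time_s: 29.2
tcp_pos: [0.5279, -0.0303, 0.2868]
ee_rot: [[0.917, 0.398, 0.004], [0.398, -0.917, 0.001], [0.004, 0.001, -1.0]]
wrist_force: [-0.6, -0.2, -0.5]
gripper_width: 0.548
gripper_force: 0.0
```

```bash
python3 - <<'E'
from h import *
im,m=look('top'); cv2.imwrite('pics/t9.png',im[:,:,::-1])
for c in blobs(mask(im,*YEL)):
    if 150<c[:,0,1].mean()<300: print('yel',c[:,0].mean(0),circ(m,c,.028))
plan([.37,.1864,.26],90)
E
```

```text
yel [196.09090909 211.19480519] (0.435, 0.2902, 0.0258)
yel [310.60526316 184.        ] (0.521, -0.0381, 0.0231)
shift now [-0.0581 -0.2613  0.0252] turn rad 0.409 shift after turn [-0.1572 -0.2167  0.0252] j6 99.1
```

jog_arm --rows '[[[0, 0, 0, 0.136], [0, 0, 0, 0.136], [0, 0, 0, 0.136], [-0.0262, -0.036, 0.004, 0], [-0.0262, -0.036, 0.004, 0], [-0.0262, -0.036, 0.004, 0], [-0.0262, -0.036, 0.004, 0], [-0.0262, -0.036, 0.004, 0], [-0.0262, -0.036, 0.004, 0], [0, 0, 0, 0], [0, 0, 0, 0], [0, 0, 0, 0]]]'

```text
time_s: 30.75
tcp_pos: [0.3702, 0.1847, 0.2607]
ee_rot: [[1.0, -0.0, -0.001], [-0.0, -1.0, -0.001], [-0.001, 0.001, -1.0]]
wrist_force: [0.8, 0.5, 0.7]
gripper_width: 0.552
gripper_force: 0.0
```

```bash
python3 - <<'E'
from h import *
im,m=look('wrist'); cv2.imwrite('pics/w9.png',im[:,:,::-1]); print(sense()['tcp_pos'])
for c in blobs(mask(im,*YEL),150): print('yel',c[:,0].mean(0),cv2.contourArea(c),circ(m,c,.028))
E
```

```text
[0.37030021 0.18467655 0.26088666]
yel [168.06222222 123.15111111] 1248.5 (0.4346, 0.2907, 0.026)
yel [523.13068182  28.36931818] 1063.0 (0.5295, -0.0387, 0.0278)
yel [280.44256757 152.80743243] 701.0 (0.4043, 0.1861, 0.0258)
yel [150.71641791 127.79104478] 346.5 (0.4324, 0.3042, 0.0137)
yel [278.46666667 162.78666667] 191.5 (0.3988, 0.187, 0.0135)
```

View pics/w9.png

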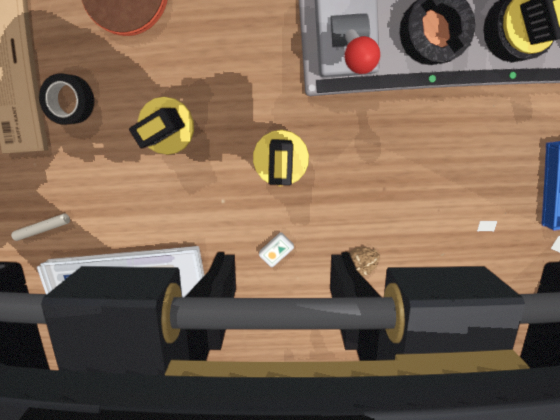

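```bash
python3 - <<'E'
from h import *
im=cv2.imread('pics/w9.png')[:,:,::-1].copy();m=camera_model('wrist')
h=cv2.cvtColor(im,cv2.COLOR_RGB2HSV); b=(h[...,1]>110)&(h[...,2]>110)&(h[...,0]>20)&(h[...,0]<36)
n,L,st,_=cv2.connectedComponentsWithStats(b.astype(np.uint8),connectivity=4)
for i in range(1,n):
    if 100<st[i,4]<600 and st[i,0]<400 and st[i,1]<230:
        P=world(m,np.argwhere(L==i)[:,::-1],.063)[:,:2].astype(np.float32); c=cv2.minAreaRect(P);q=cv2.boxPoints(c); e=max(q[1]-q[0],q[2]-q[1],key=np.linalg.norm); print(st[i],c,np.degrees(np.arctan2(e[1],e[0]))%180)
plan([.404,.1862,.102],90-3)
E
```

```text
[137 116  28  24 359] ((0.4344506561756134, 0.29175683856010437), (0.01077825203537941, 0.02252952940762043), 28.5623722076416) 118.56235
[274 150  14  29 353] ((0.40413349866867065, 0.18577876687049866), (0.010566780343651772, 0.023227158933877945), 86.35391235351562) 176.35391
shift now [ 0.0338 -0.0016  0.1589] turn rad 0.052 shift after turn [ 0.0337 -0.0034  0.1589] j6 40.7
```

jog_arm --rows '[[[0, 0, 0.02, 0.06], [0.017, -0.002, 0.03, 0], [0.017, -0.0015, 0.03, 0], [0, 0, 0, 0], [0, 0, 0.03, 0], [0, 0, 0.03, 0], [0, 0, 0.014, 0], [0, 0, 0.005, 0], [0, 0, 0, 0], [0, 0, 0, 0]]]'

```text
time_s: 32.05
tcp_pos: [0.4045, 0.1873, 0.1032]
ee_rot: [[0.998, -0.059, 0.002], [-0.059, -0.998, 0.001], [0.001, -0.002, -1.0]]
wrist_force: [-0.7, -0.1, 0.0]
gripper_width: 0.551
gripper_force: 0.0
```

jog_arm --rows '[[[0, 0, 0, 0], [0, 0, 0, 0], [0, 0, 0, 0], [0, 0, 0, 0], [0, 0, 0, 0], [0, 0, 0, 0], [0, 0, 0, 0]]]' --claw 0

```text
time_s: 32.92
tcp_pos: [0.4041, 0.1869, 0.1023]
ee_rot: [[0.998, -0.059, -0.0], [-0.059, -0.998, -0.0], [-0.0, 0.0, -1.0]]
wrist_force: [0.2, 0.2, 0.5]
gripper_width: 0.229
gripper_force: 29.9
```

jog_arm --rows '[[[0, 0, -0.01, 0], [0, 0, -0.02, 0], [0, 0, -0.025, 0], [0, 0, -0.03, 0], [0, 0, -0.01, 0], [0, 0, 0, 0]]]'

```text
time_s: 33.67
tcp_pos: [0.4039, 0.1869, 0.1975]
ee_rot: [[0.998, -0.059, 0.0], [-0.059, -0.998, 0.001], [0.0, -0.001, -1.0]]
wrist_force: [0.2, 0.7, -1.5]
gripper_width: 0.228
gripper_force: 29.9
```

```bash
python3 - <<'E'
from h import *
plan([.5207,.0495,.185],130)
E
```

```text
shift now [0.1247 0.1303 0.0124] turn rad -0.757 shift after turn [0.0011 0.1803 0.0124] j6 40.8
```

jog_arm --rows '[[[0, 0, -0.03, -0.15], [0, 0, 0, -0.15], [0, 0, 0, -0.15], [0, 0, 0, -0.15], [0, 0, 0, -0.157], [0, 0.036, 0, 0], [0, 0.036, 0, 0], [0, 0.036, 0, 0], [0, 0.036, 0, 0], [0.001, 0.0363, 0, 0], [0, 0, 0, 0], [0, 0, 0.03, 0], [0, 0, 0.03, 0], [0, 0, 0.02, 0], [0, 0, 0, 0], [0, 0, 0, 0]]]'

```text
time_s: 35.67
tcp_pos: [0.5208, 0.0499, 0.1475]
ee_rot: [[0.765, 0.643, 0.0], [0.643, -0.765, -0.0], [0.0, 0.0, -1.0]]
wrist_force: [-0.2, -0.7, -1.5]
gripper_width: 0.23
gripper_force: 29.9
```

```bash
python3 - <<'E'
from h import *
plan([.5207,.0495,.13],130)
E
```

```text
shift now [-0.0004  0.0002  0.0175] turn rad 0.001 shift after turn [-0.0004  0.0002  0.0175] j6 106.8
```

Ride height would be TCP .129, home .117.

jog_arm --rows '[[[0, 0, 0.008, 0], [0, 0, 0.006, 0], [0, 0, 0.004, 0], [0, 0, 0.002, 0], [0, 0, 0.002, 0], [0, 0, 0.002, 0], [0, 0, 0, 0], [0, 0, 0, 0]]]'

```text
time_s: 36.67
tcp_pos: [0.5208, 0.0495, 0.1233]
ee_rot: [[0.766, 0.643, 0.0], [0.643, -0.766, 0.0], [0.0, 0.0, -1.0]]
wrist_force: [-0.1, -0.4, -1.9]
gripper_width: 0.228
gripper_force: 29.9
```

jog_arm --rows '[[[0, 0, 0.003, 0], [0, 0, 0.002, 0], [0, 0, 0.001, 0], [0, 0, 0.001, 0], [0, 0, 0, 0], [0, 0, 0, 0]]]'

```text
time_s: 37.42
tcp_pos: [0.5206, 0.0494, 0.1172]
ee_rot: [[0.766, 0.643, -0.0], [0.643, -0.766, -0.0], [-0.0, 0.0, -1.0]]
wrist_force: [-2.7, -0.8, 6.5]
gripper_width: 0.226
gripper_force: 29.9
```

Home. Release and go to pack C.

jog_arm --rows '[[[0, 0, 0, 0], [0, 0, 0, 0], [0, 0, 0, 0], [0, 0, 0, 0], [0, 0, 0, 0]]]' --claw 0.55

```text
time_s: 38.05
tcp_pos: [0.5208, 0.0495, 0.1162]
ee_rot: [[0.766, 0.643, -0.0], [0.643, -0.766, -0.0], [-0.0, 0.0, -1.0]]
wrist_force: [-0.1, -0.1, 0.4]
gripper_width: 0.544
gripper_force: 0.0
```

jog_arm --rows '[[[0, 0, -0.02, 0], [0, 0, -0.04, 0], [0, 0, -0.05, 0], [0, 0, -0.03, 0], [0, 0, 0, 0]]]'

```text
time_s: 38.67
tcp_pos: [0.5218, 0.0498, 0.2591]
ee_rot: [[0.766, 0.643, 0.006], [0.643, -0.766, 0.002], [0.006, 0.002, -1.0]]
wrist_force: [0.5, -1.0, -1.2]
gripper_width: 0.549
gripper_force: 0.0
```

```bash
python3 - <<'E'
from h import *
im,m=look('top'); cv2.imwrite('pics/t10.png',im[:,:,::-1])
for c in blobs(mask(im,*YEL)):
    if 150<c[:,0,1].mean()<300: print('yel',c[:,0].mean(0),circ(m,c,.028),circ(m,c,.043))
plan([.4347,.291,.25],28.6)
plan([.38,.271,.26],90)
E
```

```text
yel [307.47916667 179.5       ] (0.5296, -0.0319, 0.0263) (0.5273, -0.0308, 0.026)
yel [284.38709677 185.5483871 ] (0.5147, 0.0386, 0.0217) (0.5126, 0.0387, 0.0214)
shift now [ 0.0892 -0.2403  0.0072] turn rad -1.372 shift after turn [0.2532 0.0399 0.0072] j6 106.8
shift now [ 0.0344 -0.2601 -0.003 ] turn rad 0.698 shift after turn [-0.1408 -0.2214 -0.003 ] j6 106.8
```

jog_arm --rows '[[[0, 0, 0, 0.175], [0, 0, 0, 0.175], [0, 0, 0, 0.175], [0, 0, 0, 0.175], [-0.0235, -0.037, 0, 0], [-0.0235, -0.037, 0, 0], [-0.0235, -0.037, 0, 0], [-0.0235, -0.037, 0, 0], [-0.0235, -0.037, 0, 0], [-0.0235, -0.037, 0, 0], [0, 0, 0, 0], [0, 0, 0, 0], [0, 0, 0, 0]]]'

```text
time_s: 40.35
tcp_pos: [0.3803, 0.2708, 0.2556]
ee_rot: [[1.0, -0.003, -0.001], [-0.003, -1.0, -0.001], [-0.001, 0.001, -1.0]]
wrist_force: [-0.3, -0.7, -0.8]
gripper_width: 0.545
gripper_force: 0.0
```

```bash
cat >> h.py <<'E'
def labels(im,m):
    h=cv2.cvtColor(im,cv2.COLOR_RGB2HSV); b=(h[...,1]>110)&(h[...,2]>110)&(h[...,0]>20)&(h[...,0]<36)
    n,L,st,_=cv2.connectedComponentsWithStats(b.astype(np.uint8),connectivity=4)
    for i in range(1,n):
        if 100<st[i,4]<700 and st[i,1]<230:
            P=world(m,np.argwhere(L==i)[:,::-1],.063)[:,:2].astype(np.float32); c=cv2.minAreaRect(P);q=cv2.boxPoints(c); e=max(q[1]-q[0],q[2]-q[1],key=np.linalg.norm); print('label',np.round(c[0],4),np.round(c[1],4),np.degrees(np.arctan2(e[1],e[0]))%180)
    for c in blobs(mask(im,*YEL),150): print('yel',c[:,0].mean(0),cv2.contourArea(c),circ(m,c,.028),circ(m,c,.043))
E
python3 - <<'E'
from h import *
im,m=look('wrist'); cv2.imwrite('pics/w11.png',im[:,:,::-1]); print(sense()['tcp_pos'],sense()['joints'])
labels(im,m)
plan([.4347,.291,.16],28.6)
E
```

```text
[0.38046203 0.27084079 0.25580286] [ 5.54530653e+01  8.49137849e+00 -2.40245225e+01 -4.76338320e-03
 -5.75450428e+01  3.43524811e+01]
label [0.4341 0.2916] [0.0107 0.0226] 117.84427
yel [531.43085106  41.43085106] 1211.0 (0.5225, 0.0408, 0.0279) (0.5195, 0.0516, 0.0266)
yel [259.70322581 134.2483871 ] 1138.0 (0.4343, 0.2914, 0.0258) (0.4355, 0.2904, 0.0246)
yel [255.58571429 140.25714286] 357.0 (0.4305, 0.2937, 0.0137) (0.4318, 0.2926, 0.0131)
shift now [ 0.0542 -0.0204  0.0958] turn rad 1.068 shift after turn [ 0.0082 -0.0574  0.0958] j6 34.4
```

jog_arm --rows '[[[0, 0, 0, 0.178], [0, 0, 0, 0.178], [0, 0, 0, 0.178], [0, 0, 0, 0.178], [0, 0, 0, 0.178], [0, 0, 0, 0.182], [0.004, -0.028, 0.04, 0], [0.004, -0.0295, 0.04, 0], [0, 0, 0, 0], [0, 0, 0, 0]]]'

```text
time_s: 41.65
tcp_pos: [0.4348, 0.2915, 0.1765]
ee_rot: [[0.476, -0.879, 0.0], [-0.879, -0.476, -0.0], [0.0, 0.0, -1.0]]
wrist_force: [-0.5, -0.7, 0.6]
gripper_width: 0.552
gripper_force: 0.0
```

```bash
python3 - <<'E'
from h import *
plan([.4343,.2912,.102],28.2)
E
```

```text
shift now [0.     0.0006 0.0745] turn rad 0.004 shift after turn [0.     0.0006 0.0745] j6 -23.2
```

jog_arm --rows '[[[0, 0, 0.03, 0], [0, 0, 0.03, 0], [0, 0, 0.01, 0], [0, 0, 0.0045, 0], [0, 0, 0, 0], [0, 0, 0, 0]]]'

```text
time_s: 42.4
tcp_pos: [0.4349, 0.2925, 0.1028]
ee_rot: [[0.477, -0.879, 0.001], [-0.879, -0.477, 0.002], [-0.001, -0.002, -1.0]]
wrist_force: [0.1, 0.6, -0.1]
gripper_width: 0.551
gripper_force: 0.0
```

jog_arm --rows '[[[0, 0, 0, 0], [0, 0, 0, 0], [0, 0, 0, 0], [0, 0, 0, 0], [0, 0, 0, 0], [0, 0, 0, 0], [0, 0, 0, 0]]]' --claw 0

```text
time_s: 43.28
tcp_pos: [0.4345, 0.2921, 0.1017]
ee_rot: [[0.477, -0.879, 0.0], [-0.879, -0.477, 0.0], [-0.0, -0.0, -1.0]]
wrist_force: [0.3, 1.0, -0.5]
gripper_width: 0.227
gripper_force: 29.9
```

jog_arm --rows '[[[0, 0, -0.01, 0], [0, 0, -0.02, 0], [0, 0, -0.03, 0], [0, 0, -0.04, 0], [0, 0, -0.03, 0], [0, 0, 0, 0]]]'

```text
time_s: 44.02
tcp_pos: [0.4352, 0.2929, 0.2347]
ee_rot: [[0.477, -0.879, 0.004], [-0.879, -0.477, 0.005], [-0.002, -0.006, -1.0]]
wrist_force: [0.4, -0.5, -1.7]
gripper_width: 0.224
gripper_force: 29.9
```

```bash
python3 - <<'E'
from h import *
plan([.5327,-.1101,.185],94.2)
E
```

```text
shift now [0.4008 0.1068 0.0482] turn rad -1.147 shift after turn [0.0675 0.4092 0.0482] j6 -23.2
```

jog_arm --rows '[[[0, 0, 0, -0.164], [0, 0, 0, -0.164], [0, 0, 0, -0.164], [0, 0, 0, -0.164], [0, 0, 0, -0.164], [0, 0, 0, -0.164], [0, 0, 0, -0.163], [0.0067, 0.041, 0, 0], [0.0067, 0.041, 0, 0], [0.0067, 0.041, 0, 0], [0.0067, 0.041, 0, 0], [0.0067, 0.041, 0, 0], [0.0067, 0.041, 0, 0], [0.0067, 0.041, 0, 0], [0.0067, 0.041, 0, 0], [0.0067, 0.041, 0, 0], [0.0067, 0.04, 0, 0], [0, 0, 0, 0], [0, 0, 0, 0], [0, 0, 0, 0]]]'

```text
time_s: 46.52
tcp_pos: [0.5308, -0.11, 0.2314]
ee_rot: [[0.997, 0.074, -0.001], [0.074, -0.997, 0.0], [-0.001, -0.0, -1.0]]
wrist_force: [-0.4, -0.4, -2.3]
gripper_width: 0.227
gripper_force: 29.9
```

jog_arm --rows '[[[0, 0, 0.03, 0], [0, 0, 0.03, 0], [0, 0, 0.02, 0], [0, 0, 0, 0], [0, 0, 0, 0]]]'

```text
time_s: 47.15
tcp_pos: [0.5319, -0.1104, 0.1527]
ee_rot: [[0.997, 0.075, 0.002], [0.075, -0.997, -0.0], [0.002, 0.0, -1.0]]
wrist_force: [0.0, 0.6, -1.8]
gripper_width: 0.227
gripper_force: 29.9
```

```bash
python3 - <<'E'
from h import *
plan([.5327,-.1101,.13],94.2)
E
```

```text
shift now [ 0.0008 -0.0002  0.0227] turn rad 0.001 shift after turn [ 0.0008 -0.0002  0.0227] j6 88.9
```

jog_arm --rows '[[[0.001, 0, 0.012, 0], [0, 0, 0.006, 0], [0, 0, 0.004, 0], [0, 0, 0.003, 0], [0, 0, 0.002, 0], [0, 0, 0.002, 0], [0, 0, 0, 0], [0, 0, 0, 0]]]'

```text
time_s: 48.15
tcp_pos: [0.5323, -0.1108, 0.1229]
ee_rot: [[0.997, 0.073, 0.0], [0.073, -0.997, -0.0], [0.0, 0.0, -1.0]]
wrist_force: [-0.7, -0.4, -0.7]
gripper_width: 0.229
gripper_force: 29.9
```

jog_arm --rows '[[[0, 0, 0.003, 0], [0, 0, 0.002, 0], [0, 0, 0.001, 0], [0, 0, 0.001, 0], [0, 0, 0, 0], [0, 0, 0, 0]]]'

```text
time_s: 48.9
tcp_pos: [0.5321, -0.1108, 0.1167]
ee_rot: [[0.997, 0.073, -0.0], [0.073, -0.997, -0.0], [-0.0, 0.0, -1.0]]
wrist_force: [-2.5, 1.6, 5.6]
gripper_width: 0.226
gripper_force: 29.9
```

jog_arm --rows '[[[0, 0, 0, 0], [0, 0, 0, 0], [0, 0, 0, 0], [0, 0, 0, 0], [0, 0, 0, 0]]]' --claw 0.55

```text
time_s: 49.52
tcp_pos: [0.5323, -0.1108, 0.1157]
ee_rot: [[0.997, 0.073, -0.0], [0.073, -0.997, 0.0], [-0.0, -0.0, -1.0]]
wrist_force: [-0.2, 0.5, -1.0]
gripper_width: 0.542
gripper_force: 0.0
```

jog_arm --rows '[[[0, 0, -0.02, 0], [0, 0, -0.04, 0], [0, 0, -0.05, 0], [0, 0, -0.04, 0], [0, 0, -0.02, 0], [0, 0, 0, 0]]]'

```text
time_s: 50.28
tcp_pos: [0.5328, -0.1108, 0.2874]
ee_rot: [[0.997, 0.073, 0.004], [0.073, -0.997, 0.0], [0.004, 0.0, -1.0]]
wrist_force: [-0.0, 0.1, -1.0]
gripper_width: 0.549
gripper_force: 0.0
```

```bash
python3 - <<'E'
from h import *
plan([.4399,.1236,.2],94.3)
E
```

```text
shift now [-0.0758 -0.2406  0.0871] turn rad -0.002 shift after turn [-0.0754 -0.2407  0.0871] j6 88.9
```

jog_arm --rows '[[[-0.035, -0.035, 0, 0], [-0.035, -0.035, 0, 0], [-0.035, -0.035, 0, 0], [-0.035, -0.035, 0, 0], [0, 0, 0, 0], [0, 0, 0, 0], [0, 0, 0, 0]]]' --claw 0

```text
time_s: 51.15
tcp_pos: [0.3829, 0.0181, 0.2852]
ee_rot: [[0.997, 0.072, -0.001], [0.072, -0.997, -0.001], [-0.001, 0.0, -1.0]]
wrist_force: [0.2, -0.5, -0.5]
gripper_width: 0.005
gripper_force: 0.0
```

```bash
python3 - <<'E'
from h import *
im,m=look('wrist'); cv2.imwrite('pics/w12.png',im[:,:,::-1]); print(sense()['tcp_pos'])
for c in blobs(mask(im,*YEL),250): print('yel',c[:,0].mean(0),circ(m,c,.043),circ(m,c,.055))
im,m=look('top'); cv2.imwrite('pics/t12.png',im[:,:,::-1])
for c in blobs(mask(im,*GRN)): 
    if 150<c[:,0,1].mean()<300:print('grn',c[:,0].mean(0),cv2.contourArea(c),circ(m,c,.078))
plan([.4399,.1236,.2],94.3)
E
```

```text
[0.38293246 0.01806475 0.28524025]
yel [429.16326531  44.96428571] (0.5313, -0.1101, 0.0264) (0.5288, -0.1053, 0.0255)
yel [263.91666667  37.16964286] (0.5202, 0.0497, 0.0264) (0.5181, 0.0487, 0.0254)
yel [346.39050132  43.98944591] (0.5265, -0.0301, 0.0263) (0.5242, -0.0282, 0.0253)
yel [254.38235294  28.97058824] (0.5275, 0.0526, 0.0137) (0.5251, 0.0516, 0.0132)
yel [455.46153846  34.        ] (0.5401, -0.1272, 0.0135) (0.5373, -0.1218, 0.013)
grn [416.79464286 208.83928571] 506.0 (0.4407, -0.328, 0.0432)
shift now [ 0.0645 -0.1013  0.0852] turn rad -0.004 shift after turn [ 0.0648 -0.101   0.0852] j6 66.8
```

View pics/w12.png

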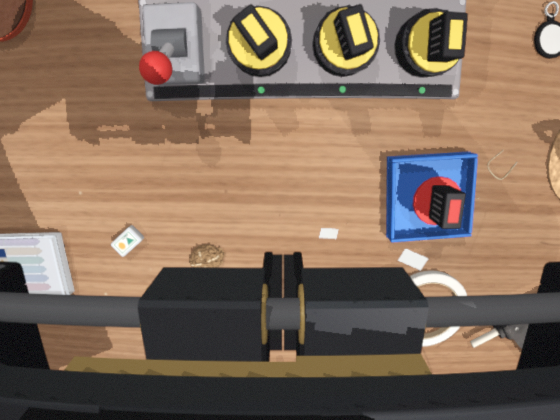

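jog_arm --rows '[[[0.0215, -0.0338, 0, 0], [0.0215, -0.0338, 0, 0], [0.0215, -0.0337, 0, 0], [0, 0, 0, 0], [0, 0, 0.04, 0], [0, 0, 0.05, 0], [0, 0, 0.04, 0], [0, 0, 0.015, 0], [0, 0, 0, 0], [0, 0, 0, 0]]]'

```text
time_s: 52.5
tcp_pos: [0.4398, 0.1241, 0.1414]
ee_rot: [[0.997, 0.072, 0.001], [0.072, -0.997, 0.001], [0.001, -0.001, -1.0]]
wrist_force: [-0.4, 1.1, -0.3]
gripper_width: 0.006
gripper_force: 0.0
```

```bash
python3 - <<'E'
from h import *
s=sense(); print(s['tcp_pos'],s['wrist_force'])
plan([.5245-.0098+.003,.1292,.14],94.3)
E
```

```text
[0.43980855 0.12406031 0.14144751] [-0.36070061  1.06932471 -0.31509973]
shift now [0.0781 0.0005 0.0015] turn rad -0.002 shift after turn [0.0781 0.0007 0.0015] j6 57.9
```

jog_arm --rows '[[[0.007, 0, 0, 0], [0.007, 0, 0, 0], [0.007, 0, 0, 0], [0.007, 0, 0, 0], [0.007, 0, 0, 0], [0.007, 0, 0, 0], [0.007, 0, 0, 0], [0.007, 0, 0, 0], [0.006, 0, 0, 0], [0.006, 0, 0, 0], [0.005, 0, 0, 0], [0, 0, 0, 0], [0, 0, 0, 0]]]'

```text
time_s: 54.12
tcp_pos: [0.5124, 0.1298, 0.1409]
ee_rot: [[0.997, 0.073, 0.001], [0.073, -0.997, 0.0], [0.001, -0.0, -1.0]]
wrist_force: [-1.1, -0.1, 0.7]
gripper_width: 0.008
gripper_force: 0.0
```

jog_arm --rows '[[[0.002, 0, 0, 0], [0.002, 0, 0, 0], [0.002, 0, 0, 0], [0.001, 0, 0, 0], [0, 0, 0, 0]]]'

```text
time_s: 54.75
tcp_pos: [0.5181, 0.1299, 0.1404]
ee_rot: [[0.997, 0.073, -0.002], [0.073, -0.997, -0.001], [-0.002, 0.001, -1.0]]
wrist_force: [-4.7, 0.8, 0.5]
gripper_width: -0.0
gripper_force: 2.4
```

jog_arm --rows '[[[0.001, 0, 0, 0], [0.001, 0, 0, 0], [0, 0, 0, 0]]]'

```text
time_s: 55.12
tcp_pos: [0.5186, 0.1298, 0.1403]
ee_rot: [[0.997, 0.072, -0.006], [0.072, -0.997, -0.002], [-0.006, 0.001, -1.0]]
wrist_force: [-9.5, 1.5, 4.0]
gripper_width: 0.006
gripper_force: 4.8
```

At the stop. Back off, rise, and check.

jog_arm --rows '[[[-0.02, 0, 0, 0], [-0.03, 0, 0, 0], [-0.03, 0, 0, 0], [0, 0, -0.04, 0], [0, 0, -0.05, 0], [0, 0, -0.05, 0], [-0.03, 0.03, 0, 0], [-0.03, 0.04, 0, 0], [0, 0.06, 0, 0], [0, 0.06, 0, 0], [0, 0.06, 0, 0], [0, 0, 0, 0], [0, 0, 0, 0]]]'

```text
time_s: 56.75
tcp_pos: [0.4003, -0.1296, 0.2812]
ee_rot: [[0.997, 0.072, 0.002], [0.072, -0.997, -0.0], [0.002, 0.0, -1.0]]
wrist_force: [0.6, 0.0, 0.1]
gripper_width: 0.004
gripper_force: 0.0
```

```bash
python3 - <<'E'
from h import *
im,m=look('scene'); cv2.imwrite('pics/s13.png',im[:,:,::-1])
im,m=look('top'); cv2.imwrite('pics/t13.png',im[:,:,::-1])
for c in blobs(red(im),20): 
    if 150<c[:,0,1].mean()<300:print('red',c[:,0].mean(0),cv2.contourArea(c),circ(m,c,.082))
print(np.array([.5245-.0098+.026,.131]), sense()['tcp_pos'])
for c in blobs(mask(im,*YEL)):
    if 150<c[:,0,1].mean()<300: print('yel',circ(m,c,.043))
s=cv2.imread('pics/s13.png')[130:290,60:480]; t=cv2.imread('pics/t13.png')[150:270,140:460]
cv2.imwrite('pics/f13.png',np.vstack([cv2.resize(s,(798,304)),cv2.resize(t,(798,296))]))
E
```

```text
red [249.60869565 172.17391304] 48.5 (0.5414, 0.1302, 0.0126)
red [430.47368421 260.21052632] 27.5 (0.3014, -0.3646, 0.0102)
[0.5407 0.131 ] [ 0.40023589 -0.1284391   0.28113075]
yel (0.5279, -0.0306, 0.0261)
yel (0.5323, -0.1111, 0.0264)
yel (0.5217, 0.0498, 0.0258)
```

View pics/f13.png

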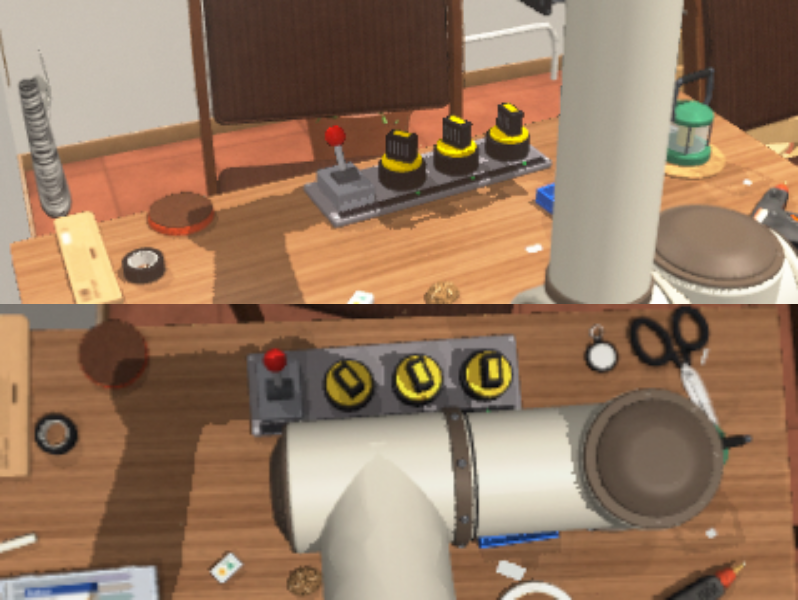

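The picture shows the lever over to the far side, with its ball at (.541, .130), where it should be. The three yellow packs are seated, and the lantern stands upright on the mat.

```bash
python3 -c "from station import *; print(finish_job())"
```

```text
the job is handed in; nothing more can be done
None
```

The job is handed in: the lantern stands on the mat, the spent pack is in the blue tray, all three fresh packs are fully home in the collars, the switch is pushed over, and the eraser and tape were not touched.

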